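# Hang the eye spanner in the gated tool stand

### The arm

A 7-joint arm with a two-finger parallel gripper is mounted at the origin on the work surface. World frame = base frame: x ahead of the robot, y to its left, z up, the work surface at z = 0. Lengths are in m, angles in rad, forces in N, time in s.
With the tool pointing down it reaches from about 0.425 to 0.95 m from the base axis. Payload 4.7 kg.
Tool frame: the origin (TCP) lies on the centre line of the jaws, within the pads' length; the fingertips stand robot.nose_length ahead of it and the grasp point (between the pads) lies 8 mm behind it (robot.nose_length is the distance from the TCP to the fingertips, in m); z points along the fingers, y is the line along which they close (so a half turn about z gives the same grasp; the last joint's range is limited). The gripper opens to 85 mm and grips with 20 to 120 N. Pads are 22 mm wide; open, the fingers measure 114 mm over their backs; the gripper's body (76 mm by 85 mm) begins 54 mm behind the grasp point. The pads swing forward as they close: fully open they stand 13 mm farther back than shut.
Start: joints at [-1.31, 0.469, -0.049, 1.532, 0.024, 1.141, -0.082], TCP at [0.193, 0.647, 0.242] pointing down, gripper open.
Joint ranges: [-2.59, 2.59], [-0.33, 1.99], [-1.39, 1.29], [0.1, 2.45], [-1.04, 4.18], [0.21, 1.99], [-2.66, 2.66]. Speed limits (rad/s): [2.57, 2.57, 3.14, 3.14, 3.14, 3.14, 3.14].

### API

Orientations are given as [roll, pitch, yaw] about the fixed x, y, z axes, in that order (R = Rz(yaw) Ry(pitch) Rx(roll)).
In Python, from plant import robot gives the robot as it stands. Calls block until the motion is done:
- robot.goto(position, orientation): joint-space move of the TCP to a pose.
- robot.move_straight(position, vel=0.15, attitude=None, contact_N=None): straight line of the TCP; attitude=None keeps the orientation; vel is the mean speed in m/s. With contact_N (N) it stops when the force on the tool has changed by that much, and returns True; else False.
- robot.move_joints(angles): joint-space move.
- robot.grip(opening, strength=None): opening from 0.0 (shut) to 1.0 (fully open); strength is the grip in N (None keeps the last); returns when the fingers have stopped.
- robot.sleep(seconds).
- robot.inverse_kinematics(position, orientation): joint angles nearest the present ones, or None.
- robot.sense(): the state.
- robot.grab_frame(name): name is "scene" or "top"; returns a dict with "image" (384x512x3 uint8, red, green, blue), "range_z" (384x512 float32, m along the optical axis (not along the pixel's ray), 0 where there is no reading), "fx", "fy", "cx", "cy" (pixels), "dist_coeffs" ([k1, k2, p1, p2, k3] as OpenCV has them; the pictures are not rectified), "R" (3x3) and "t" (3): a world point X has camera coordinates R X + t. Camera axes: x right, y down, z forward; pixel columns grow to the right and rows downward; lengths in m; the calibration is good to about 2 mm. A picture is of the moment at which its call begins.
A pose or a line that the arm cannot do raises robot.IKError and nothing moves.
- robot.close_job(): hands the job in; it is judged then, once.
The state is a dict: "t": time; "joint_pos": joint angles; "joint_velocities": joint speeds; "effort": joint torques, N m; "tcp_pos": TCP position; "tcp_rot": TCP orientation; "wrist_force": force on the tool from outside, world axes, zero at the start; "torque": the same for the moment, N m; "opening": opening from 0.0 (shut) to 1.0 (fully open); "gripper_force": force on a finger pad.
Only numpy, scipy, OpenCV 4.12 (cv2) and the standard library are available. Lean on these libraries where they do the work, as an engineer would, in place of code of your own. Each camera call takes 0.05 s, during which the arm holds its last target. There are 200 camera calls.

### The job

Swing the tool stand's gate well open, well past square to the board, then hang the spanner that has the round eye by that eye on the stand's empty peg and let go of it, so that it hangs freely at rest with its jaw end down. Then swing the gate fully shut again in front of the hung spanner. Leave everything else on the bench where it is.

Things in the scene. Friction and masses are not known exactly. Their poses are not given: they have to be found in the camera images.
- eye_spanner: The flat steel spanner to hang: 164 mm long, 10 mm thick, lying flat; a round eye (hole 32 mm, outer 54 mm) at one end, an open jaw 44 mm wide at the other, between them a shank 22 mm wide from x = -0.042 to +0.028. Origin on its underside near mid length; x points to the eye, z up from the flat. 0.15 to 0.3 kg, centre of mass about 5 mm to the jaw side of the origin.
- eye (a point): Centre of the eye's hole, at mid thickness: 55 mm along +x from the spanner's origin. Its axes are the spanner's.
- jaw_end (a point): Jaw end of the spanner, on its centre line at mid thickness: 82 mm along -x from the origin.
- stand: Fixed stand: upright aluminium board 170 mm wide, 12 mm thick, top edge 228 mm above the bench, on a grey foot 200 mm wide reaching 25 mm in front of it. Origin on the bench under the middle of the board's front face; x points into the board (its front looks to -x), y to the left seen from the robot. A short ring key hangs on a second, shorter peg at y = -0.038; it is part of the stand.
- peg: The stand's empty peg: round steel rod 10 mm in diameter, 82 mm long, fixed in the board's front face at stand y = +0.032, 200 mm above the bench, sloping up and out at 45 degrees. Origin at its root in the board's face; its z axis runs along the rod to the tip, its y is the stand's y.
- gate (a joint): Swing gate: level bar 14 mm high, 10 mm thick, middle 237 mm above the bench, turning about an upright pivot; at its free end, 150 mm from the pivot, a black upright pin, 14 mm thick, top at 284 mm. In rad: 0 = shut (stop), bar parallel to the board, 85 mm in front of it, free end to stand +y; grows as the free end swings out and round to -y; 2.8 = open stop. Stays where left; about 1 N moves it.
- gate_pin (a point): The black pin on the gate's free end: on its axis, 15 mm below its top (269 mm above the bench). Moves with the gate.
- gate_pivot (a point): The gate's pivot axis at the height of the bar's middle, 85 mm in front of the board, at stand y = -0.076; a bracket 18 mm wide under it runs back to the board.
- plain_spanner: Bystander: steel spanner 162 mm long, 10 mm thick, with open jaws at both ends and no eye, lying flat. Origin on the underside at its middle, x along it.
- screwdriver: Bystander: screwdriver 165 mm long lying along its x axis.
- jar: Bystander: amber jar with a white cap, 48 mm in diameter, 65 mm high. Origin under its centre.
- can: Bystander: plain steel can, 44 mm in diameter, 55 mm high. Origin under its centre.
- beaker: Bystander: small glass beaker, 48 mm in diameter, 60 mm high. Origin under its centre.
- weight: Bystander: brass weight with a neck and knob, 40 mm in diameter, 52 mm high. Origin under its centre.
- notepad: Bystander: flat grey tablet-like pad 100 x 70 x 12 mm lying on the bench. Origin under its centre.
Mind the look-alikes: they are no part of the job. Leave any blue look-alike of the eye_spanner alone.

How it is judged:
On the way, in this order (a step that is already met when the one before it is completed fails the run):
1. the gate is swung well open (beyond 1.5 rad) while the eye spanner is still off the peg (value of joint gate above 1.5 rad and distance between eye and peg above 0.1 m), for 0.1 s.
2. the eye spanner hangs by its eye on the empty peg, let go and at rest, the gate still open (z of eye in the frame of peg between -0.012 and 0.07 m and x of eye in the frame of peg between -0.018 and 0.018 m and y of eye in the frame of peg between -0.018 and 0.018 m and contact force between eye_spanner and the fingers below 0.1 N and linear speed of eye_spanner below 0.03 m/s and angular speed of eye_spanner below 0.3 rad/s and angle between eye_spanner's own x axis and vertical below 0.7 rad and value of joint gate above 1 rad), for 0.2 s.
At the end, for the whole second after the job is handed in: The peg passes through the eye: eye centre -12 to 70 mm along the peg from its root, within 18 mm of its axis; spanner long axis within 0.7 rad of vertical, eye up, released, at rest; gate within 0.12 rad of shut; no bystander moved over 40 mm (z of eye in the frame of peg between -0.012 and 0.07 m and x of eye in the frame of peg between -0.018 and 0.018 m and y of eye in the frame of peg between -0.018 and 0.018 m and contact force between eye_spanner and the fingers below 0.1 N and linear speed of eye_spanner below 0.03 m/s and angular speed of eye_spanner below 0.3 rad/s and angle between eye_spanner's own x axis and vertical below 0.7 rad and value of joint gate below 0.12 rad); the robot touches nothing.
It fails at once if a bystander on the bench is moved by more than 40 mm (distance of any of plain_spanner, screwdriver, jar, can, beaker, weight, notepad from where it was at the start of the episode above 0.04 m).
It also fails if it takes over 72 s, if anything falls off the work surface, if the arm or the gripper's body presses on something with over 40 N, if the wrist force passes 120 N, or if a joint passes its speed limit or range.

## Working session

There is one attempt and no reset: what is moved stays moved. The work goes in short steps, each a Python script; the robot and the scene stay as the last script left them, time stands still between calls to the robot, and variables do not carry over. Pictures are saved under pics/ and viewed, at most 10 in all, crops included, and the job is handed in when it is done.

```bash
ls; mkdir -p pics; cat > h.py <<'E'
import numpy as np, cv2
from plant import robot
def K(f): return np.array([[f['fx'],0,f['cx']],[0,f['fy'],f['cy']],[0,0,1.]])
def ray(f,uv):
    p=cv2.undistortPoints(np.array(uv,float).reshape(-1,1,2),K(f),np.array(f['dist_coeffs'],float)).reshape(-1,2)
    R=np.array(f['R']);t=np.array(f['t'])
    return -R.T@t,(np.c_[p,np.ones(len(p))])@R
def plane(f,uv,z):
    c,d=ray(f,uv); return c+d*((z-c[2])/d[:,2])[:,None]
def cloud(f):
    h,w=f['range_z'].shape; v,u=np.mgrid[:h,:w]
    c,d=ray(f,np.c_[u.ravel(),v.ravel()]); return (c+d*f['range_z'].reshape(-1,1)).reshape(h,w,3)
def snap(name,fn=None):
    f=robot.grab_frame(name)
    if fn: cv2.imwrite('pics/'+fn,cv2.cvtColor(f['image'],cv2.COLOR_RGB2BGR))
    return f
E
python3 - <<'E'
from h import *
import pickle
a=snap('scene','s0.png');b=snap('top','t0.png')
pickle.dump((a,b),open('f0.pkl','wb'))
for f in (a,b): print(-np.array(f['R']).T@f['t'],np.array(f['R'])[2],f['fx'])
print(robot.nose_length,robot.sense())
E
```

```text
pics
[ 0.92820536 -0.00815772  0.92188488] [-0.53998255 -0.04934472 -0.84022851] 351.289414545144
[ 0.36063652 -0.04259699  1.37115026] [ 7.70268116e-02 -9.68877207e-04 -9.97028551e-01] 354.7544533073681
0.011 {'t': 0.1, 'joint_pos': array([-1.30990574,  0.4694014 , -0.0485825 ,  1.53359725,  0.02409976,
        1.14103203, -0.08230776]), 'joint_velocities': array([ 2.07786312e-05, -4.50368394e-04, -1.65586520e-03, -2.59555352e-03,
       -2.36079867e-04, -1.52764938e-04,  1.04837362e-03]), 'effort': array([ 7.63714925e-04, -5.11507809e+01, -4.67284047e-02, -2.38396150e+01,
        1.07802014e-02,  4.26743471e-03,  2.21852650e-05]), 'tcp_pos': array([0.19272652, 0.64635257, 0.2413293 ]), 'tcp_rot': array([-3.13974159e+00,  7.21202418e-05,  2.85181269e+00]), 'wrist_force': array([ 0.55605092, -0.41213611, -0.34745406]), 'torque': array([-0.0009209 , -0.01171272,  0.00395136]), 'gripper_force': 0.0, 'opening': 1.0012176200506269}
```

View pics/s0.png

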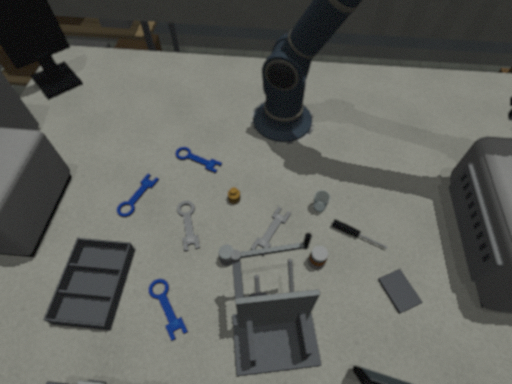

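View pics/t0.png

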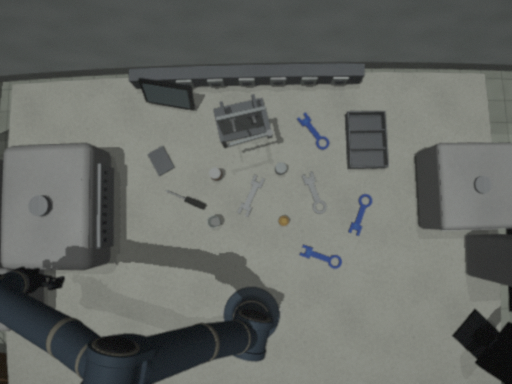

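The scene view shows the grey eye spanner with its eye at (186,207) and jaw at (193,247). The stand's board is near (277,305) and the gate bar runs from (238,252) to the pin at (307,240). In the top view the eye is at (319,207), the jaw at (307,175) and the stand near (243,120). I'll enlarge both for exact pixels.

```bash
python3 - <<'E'
from h import *
import pickle
a,b=pickle.load(open('f0.pkl','rb'))
def crop(f,x,y,w,h,s,fn):
    im=cv2.resize(f['image'][y:y+h,x:x+w],None,fx=s,fy=s,interpolation=cv2.INTER_CUBIC)
    cv2.imwrite('pics/'+fn,im[...,::-1])
crop(a,165,190,200,150,4,'s0c.png'); crop(b,200,85,133,100,6,'t0c.png')
for f,(x,y,w,h) in ((a,(165,190,50,70)),(b,(295,165,40,55))):
    P=cloud(f); q=P[y:y+h,x:x+w]; im=f['image'][y:y+h,x:x+w].astype(int)
    m=(q[...,2]>0.005)&(q[...,2]<.03)
    bgz=np.median(q[...,2]); print('z med',bgz, m.sum(), f['range_z'][y:y+h,x:x+w].min())
    r=P.reshape(-1,3)
# board top: points z near .228
for n,f in (('s',a),('t',b)):
    P=cloud(f)[85:330,200:340].reshape(-1,3) if n=='s' else cloud(f)[85:170,200:290].reshape(-1,3)
    for lo,hi in((.215,.235),(.24,.30)):
        m=(P[:,2]>lo)&(P[:,2]<hi); print(n,lo,m.sum(), np.percentile(P[m],[2,50,98],axis=0).round(3).tolist() if m.sum() else '')
E
```

```text
z med -8.908279596603341e-05 484 0.0
z med 0.0011324635681094763 417 0.0
s 0.215 1208 [[0.609, -0.079, 0.216], [0.707, -0.022, 0.226], [0.734, 0.094, 0.234]]
s 0.24 562 [[0.602, -0.085, 0.241], [0.626, 0.011, 0.244], [0.665, 0.071, 0.284]]
t 0.215 390 [[0.624, -0.078, 0.216], [0.704, -0.025, 0.227], [0.729, 0.093, 0.234]]
t 0.24 223 [[0.595, -0.085, 0.24], [0.623, 0.002, 0.245], [0.661, 0.07, 0.284]]
```

View pics/s0c.png

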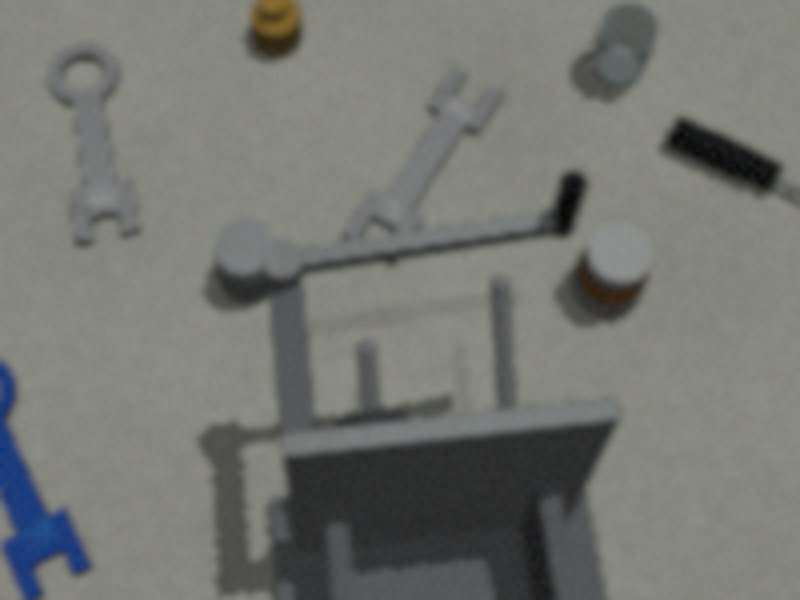

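View pics/t0c.png

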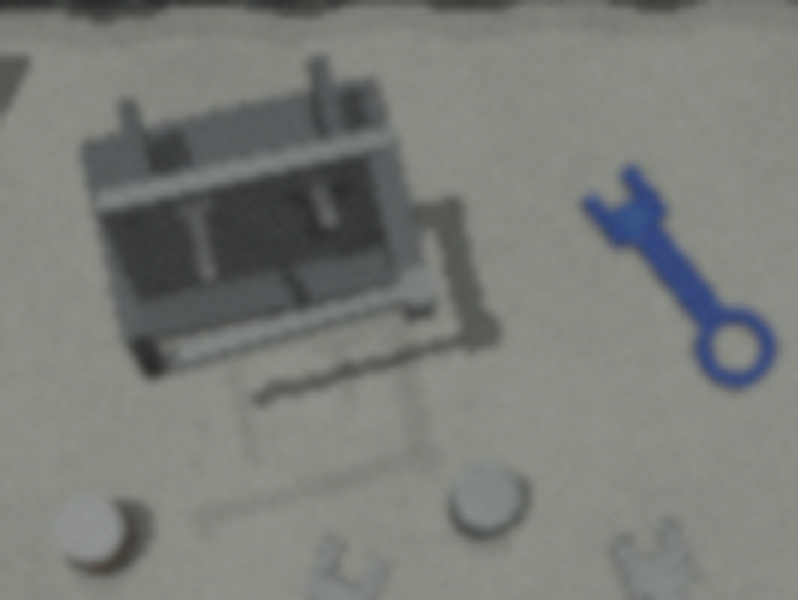

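In the crops, the spanner's eye centre is at scene crop (84,75), with jaw tips at (82,240) and (132,232). The board's top edge, the gate pin (572,175) and the pivot (285,260) are clear. The can stands behind the pivot in the scene view and the jar is near the shut pin. The peg rod runs from (505,405) to its tip at (500,280).

```bash
python3 - <<'E'
from h import *
import pickle
a,b=pickle.load(open('f0.pkl','rb'))
S=lambda *p:np.array(p)/4+[165,190]-.375
T=lambda *p:np.array(p)/6+[200,85]-.4
pr=lambda n,x:print(n,x[:,:2].round(4).tolist())
pr('board front s',plane(a,S((286,436),(614,402)),.228)); pr('board front t',plane(b,T((101,211),(390,153)),.228))
pr('pin s',plane(a,S((573,178)),.284)); pr('pin t',plane(b,T((138,345)),.284))
pr('pivot s',plane(a,S((284,256)),.244)); pr('pivot t',plane(b,T((417,285)),.244))
pr('eye s',plane(a,S((84,74)),.010)); pr('jaw s',plane(a,S((82,240),(132,232)),.01))
pr('pegtip s',plane(a,S((501,284)),.258)); pr('pegtip t',plane(b,T((208,272)),.258))
for n,f,(x,y,w,h) in (('s',a,(165,190,50,70)),('t',b,(295,165,40,55))):
    P=cloud(f)[y:y+h,x:x+w]; m=(P[...,2]>.006)&(P[...,2]<.02)
    m=cv2.morphologyEx(m.astype(np.uint8),cv2.MORPH_OPEN,np.ones((2,2)))
    k,l,st,c=cv2.connectedComponentsWithStats(m,connectivity=8); i=1+st[1:,4].argmax()
    v,u=np.nonzero(l==i); q=plane(f,np.c_[u+x,v+y],.010)[:,:2]
    rc=cv2.minAreaRect((q*1000).astype(np.float32)); bx=cv2.boxPoints(rc)/1000
    print(n,len(q),rc); 
    # ring: fit contour-end: use points within 60mm of eye end
    d=bx[0]-bx[1]; e=bx[1]-bx[2]; ax=d if np.linalg.norm(d)>np.linalg.norm(e) else e
    ax/=np.linalg.norm(ax); ax*=-np.sign(ax[0]); s=q@ax
    o=np.array(rc[0])/1000
    E=q[s>s.max()-.054]; J=q[s<s.min()+.03]
    print('eye mean',cv2.minEnclosingCircle((E*1000).astype(np.float32)),'jaw',J.mean(0),'len',s.max()-s.min(),'yaw',np.arctan2(ax[1],ax[0]))
# bystander boxes
P=cloud(b).reshape(-1,3);m=(P[:,2]>.03)&(P[:,2]<.08)&(P[:,0]>.25)&(P[:,0]<.75)&(abs(P[:,1])<.3)
g=np.zeros((500,600),np.uint8);ij=(P[m]*1000).astype(int);g[ij[:,0]-250,ij[:,1]+300]=1
k,l,st,c=cv2.connectedComponentsWithStats(cv2.dilate(g,np.ones((9,9))))
for i in range(1,k):
    if st[i,4]>400: print('obj',c[i][1]+250,c[i][0]-300,st[i,4])
E
```

```text
board front s [[0.7277, -0.0645], [0.6948, 0.0967]]
board front t [[0.6901, 0.0957], [0.7193, -0.064]]
pin s [[0.6007, 0.0676]]
pin t [[0.6021, 0.0702]]
pivot s [[0.6399, -0.0761]]
pivot t [[0.6406, -0.0766]]
eye s [[0.4087, -0.2683]]
jaw s [[0.5422, -0.2421], [0.5328, -0.2083]]
pegtip s [[0.6502, 0.0356]]
pegtip t [[0.6466, 0.0351]]
s 449 ((464.3238220214844, -250.07406616210938), (163.78370666503906, 49.14192581176758), 17.650014877319336)
eye mean ((411.9870300292969, -266.4593505859375), 27.7902889251709) jaw [ 0.52519074 -0.22840147] len 0.16378374550163988 yaw -2.8335419
t 280 ((454.5103454589844, -256.48760986328125), (163.26052856445312, 46.73957824707031), 17.260013580322266)
eye mean ((402.2262878417969, -275.0145263671875), 27.294761657714844) jaw [ 0.51704836 -0.23686736] len 0.16326057380150072 yaw -2.8403485
obj 355.85187539732993 133.01398601398603 1573
obj 353.46501809408926 -129.75211097708083 1658
obj 535.6050610031632 122.98734749209217 2213
obj 551.5915704967385 -122.37481184144505 1993
obj 694.9200680272108 75.42857142857144 588
obj 712.723552123552 -10.07104247104246 1295
```

```bash
cat >> h.py <<'E'
from scipy.spatial.transform import Rotation as Ro
YAW=.193; O=np.array([.7092,.0150,0]); RS=Ro.from_euler('z',YAW).as_matrix()
EYE=np.array([.4083,-.2693]); SY=-2.833
st=lambda p: O+RS@np.array(p,float)
rpy=lambda M: Ro.from_matrix(M).as_euler('xyz')
def rot(z,y): z=np.array(z,float);y=np.array(y,float);return np.c_[np.cross(y,z),y,z]
def gatepose(th,sg,z=.266,r=.15):
    p=st([-.085-r*np.sin(th),-.076+r*np.cos(th),z]); t=sg*(RS@[-np.cos(th),-np.sin(th),0])
    return p,rpy(rot([0,0,-1],t))
GR=.075   # grip distance below eye
def pick(sg,h):   # spanner x = -sg*tool x
    s=np.array([np.cos(SY),np.sin(SY),0]); x=-sg*s; z=np.array([0,0,-1.]); y=np.cross(z,x)
    p=np.r_[EYE,0]-GR*s; p[2]=h; return p,rpy(np.c_[x,y,z])
def hang(sg,b,a,off=(0,0,0)):  # eye a m along peg, tool b rad below horizontal; TCP 8 mm ahead of the grasp point
    e=np.array([-.7071*a,.032,.2+.7071*a])+off; z=np.array([np.cos(b),0,-np.sin(b)]); sx=np.array([np.sin(b),0,np.cos(b)])
    g=e-GR*sx+NOSE*z; return st(g),rpy(RS@rot(z,[0,sg,0]))
NOSE=.004   # TCP beyond mid plate
E
python3 - <<'E'
from h import *
ik=lambda pr:(lambda q: None if q is None else np.round(q,2).tolist())(robot.inverse_kinematics(*pr))
for sg in(1,-1):
    for th in(.07,.8,1.5,2.2,2.6): print('gate',sg,th,ik(gatepose(th,sg)))
    print('pick',ik(pick(sg,.012)))
    for b in(45,30,20,10,0): print('hang',sg,b,ik(hang(sg,np.radians(b),.11)),ik(hang(sg,np.radians(b),.03)))
E
```

```text
gate 1 0.07 [-0.95, 0.53, 1.12, 1.72, -0.5, 1.22, -2.58]
gate 1 0.8 [-1.0, 0.3, 1.13, 1.92, -0.31, 1.11, -1.9]
gate 1 1.5 [-0.73, 0.22, 0.99, 1.95, -0.21, 1.08, -1.1]
gate 1 2.2 [-0.48, 0.39, 0.98, 1.8, -0.36, 1.14, -0.13]
gate 1 2.6 [-0.38, 0.52, 0.98, 1.66, -0.45, 1.21, 0.35]
pick [0.05, 0.61, 0.46, 2.05, -0.48, 0.58, -0.42]
hang 1 45 [1.01, 0.35, -1.22, 2.27, 1.83, 0.24, -0.04] [0.71, 0.49, -0.97, 2.21, 2.15, 0.34, -0.32]
hang 1 30 [0.93, 0.49, -1.16, 2.39, 2.75, 0.59, -0.84] [0.84, 0.8, -1.18, 2.31, 2.64, 0.76, -0.55]
hang 1 20 None [-0.1, 0.56, 0.04, 2.38, 3.29, 1.03, -1.62]
hang 1 10 None [0.25, 0.73, -0.38, 2.36, 3.25, 1.27, -1.33]
hang 1 0 [0.58, 0.82, -0.75, 2.45, 3.32, 1.44, -1.06] [0.79, 1.24, -1.07, 2.3, 3.39, 1.31, -0.62]
gate -1 0.07 [-0.59, 0.36, 0.54, 1.7, -0.2, 1.13, 0.27]
gate -1 0.8 [-0.56, 0.19, 0.55, 1.9, -0.11, 1.07, 1.02]
gate -1 1.5 [-0.53, 0.18, 0.73, 1.94, -0.14, 1.07, 1.95]
gate -1 2.2 [1.0, 0.44, -0.99, 1.72, 0.4, 1.19, 2.29]
gate -1 2.6 [1.04, 0.64, -1.18, 1.58, 0.61, 1.33, 2.58]
pick [0.12, 0.59, 0.37, 2.05, -0.38, 0.57, 2.63]
hang -1 45 None [0.43, 0.38, -0.6, 2.22, 2.6, 0.22, 2.28]
hang -1 30 [0.93, 0.49, -1.16, 2.39, 2.75, 0.59, 2.3] [0.84, 0.8, -1.18, 2.31, 2.64, 0.76, 2.59]
hang -1 20 None [0.84, 0.98, -1.19, 2.34, 2.89, 0.99, 2.57]
hang -1 10 None [0.85, 1.18, -1.19, 2.33, 3.13, 1.16, 2.63]
hang -1 0 None [-0.89, 1.38, 1.09, 2.38, 2.97, 1.67, 0.47]<stdin>:6: UserWarning: Gimbal lock detected. Setting third angle to zero since it is not possible to uniquely determine all angles.
```

```bash
python3 - <<'E'
from h import *
def gp(th,z): 
    p,_=gatepose(th,1,z); _,o=gatepose(np.clip(th,.4,2.5),1,z); return p,o
robot.grip(.42)
robot.goto(*gp(.07,.36)); print(np.round(robot.sense()['joint_pos'],2))
print(robot.move_straight(gp(.07,.264)[0],vel=.1,contact_N=8), robot.sense()['tcp_pos'])
for th in np.arange(.2,2.56,.2):
    p,o=gp(th,.264); robot.move_straight(p,vel=.12,attitude=o)
s=robot.sense(); print(s['t'],s['wrist_force'],s['joint_pos'].round(2))
p=gp(2.4,.37)[0]; robot.move_straight(p,vel=.15)
f=snap('scene'); g=snap('top')
print(robot.sense()['t'])
cv2.imwrite('pics/open.png',np.vstack([cv2.resize(f['image'][190:340,150:350],(560,420)) [:300],cv2.resize(g['image'][85:215,200:340],(323,300)) if 0 else cv2.resize(g['image'][85:185,200:387],(560,300))])[...,::-1])
E
```

```text
[-0.96  0.43  1.12  1.59 -0.39  1.37 -2.35]
False [0.60183736 0.06878261 0.26470541]
8.9917 [-0.50462669 -0.03947878  0.66833195] [-0.27  0.38  0.73  1.73 -0.28  1.14 -0.01]
9.95
```

View pics/open.png

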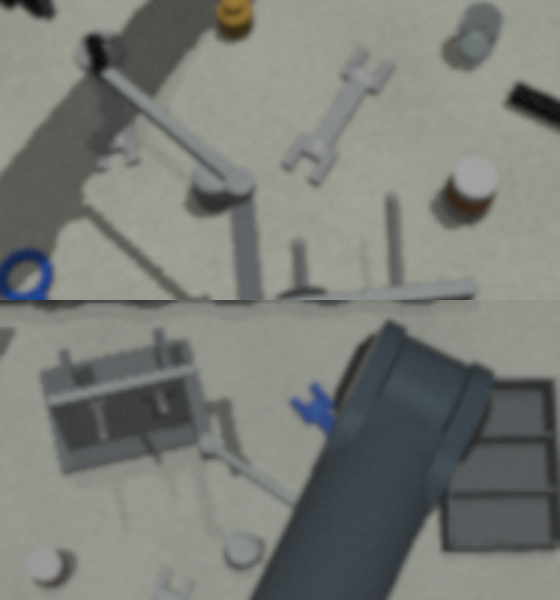

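The gate's bar now runs out to the right-hand side: the pivot is at crop (238,182) and the pin at (95,45), about 2.4 rad. I'll push it on to about 2.7 to clear the space over the spanner, then pick.

```bash
sed -i 's/^NOSE=.*/NOSE=-.008/' h.py; python3 - <<'E'
from h import *
def gp(th,z): 
    p,_=gatepose(th,1,z); _,o=gatepose(np.clip(th,.4,2.5),1,z); return p,o
print(robot.move_straight(gp(2.4,.264)[0],vel=.15,contact_N=8))
for th in (2.55,2.7):
    p,o=gp(th,.264); robot.move_straight(p,vel=.12,attitude=o)
robot.move_straight(gp(2.7,.33)[0],vel=.2)
robot.grip(.75)
robot.goto(*pick(1,.12))
c=robot.move_straight(pick(1,.013)[0],vel=.1,contact_N=6)
print(c,robot.sense()['tcp_pos'],robot.sense()['wrist_force'])
robot.grip(0,strength=80)
s=robot.sense(); print(s['opening'],s['gripper_force'],s['tcp_pos'],s['wrist_force'])
p=pick(1,.06)[0]; robot.move_straight(p,vel=.1)
f=snap('scene','lift.png'); s=robot.sense(); print(s['opening'],s['t'],s['wrist_force'],s['joint_pos'].round(2))
for n in [(.45,-.2,.4),(.5,-.1,.4),(.5,0,.4),(.45,-.05,.35)]:
  for k in np.linspace(0,1,7):
    yaw=SY+(YAW-SY)*k; x=-np.array([np.cos(yaw),np.sin(yaw),0]);z=np.array([0,0,-1.])
    q=robot.inverse_kinematics(n,rpy(np.c_[x,np.cross(z,x),z])); print(n,round(k,2),None if q is None else np.round(q,2).tolist())
E
```

```text
False
False [ 0.48016472 -0.24681989  0.01353474] [-0.13536421  0.11767063 -0.49747346]
0.2284335481013352 78.37289214134216 [ 0.4799333  -0.24632809  0.0136953 ] [-1.0137696   1.60249259  5.65174158]
0.22472984088797693 15.6583 [-0.00557819 -0.40284978 -2.64359504] [-0.13  0.58  0.7   2.04 -0.57  0.72 -0.33]
(0.45, -0.2, 0.4) 0.0 [-0.8, 0.06, 1.22, 1.76, -0.06, 1.36, -0.83]
(0.45, -0.2, 0.4) 0.17 [-0.64, 0.05, 1.03, 1.76, -0.04, 1.36, -0.35]
(0.45, -0.2, 0.4) 0.33 [-0.54, 0.04, 0.93, 1.75, -0.04, 1.36, 0.14]
(0.45, -0.2, 0.4) 0.5 [-0.41, 0.04, 0.79, 1.75, -0.03, 1.36, 0.63]
(0.45, -0.2, 0.4) 0.67 [-0.26, 0.04, 0.63, 1.74, -0.03, 1.36, 1.13]
(0.45, -0.2, 0.4) 0.83 [-0.13, 0.05, 0.49, 1.74, -0.02, 1.36, 1.62]
(0.45, -0.2, 0.4) 1.0 [-0.03, 0.05, 0.38, 1.73, -0.02, 1.36, 2.12]
(0.5, -0.1, 0.4) 0.0 [-0.94, 0.14, 1.2, 1.73, -0.13, 1.37, -0.97]
(0.5, -0.1, 0.4) 0.17 [-0.82, 0.11, 1.05, 1.72, -0.1, 1.37, -0.51]
(0.5, -0.1, 0.4) 0.33 [-0.74, 0.1, 0.95, 1.72, -0.08, 1.36, -0.03]
(0.5, -0.1, 0.4) 0.5 [-0.61, 0.09, 0.8, 1.72, -0.06, 1.36, 0.45]
(0.5, -0.1, 0.4) 0.67 [-0.48, 0.08, 0.66, 1.71, -0
[... 374 characters left out ...]
0.8, 1.74, -0.05, 1.36, 0.23]
(0.5, 0, 0.4) 0.67 [-0.7, 0.06, 0.66, 1.73, -0.04, 1.36, 0.72]
(0.5, 0, 0.4) 0.83 [-0.58, 0.06, 0.53, 1.73, -0.03, 1.36, 1.22]
(0.5, 0, 0.4) 1.0 [-0.44, 0.06, 0.38, 1.72, -0.02, 1.36, 1.71]
(0.45, -0.05, 0.35) 0.0 [-1.28, -0.12, 1.23, 1.92, 0.12, 1.26, -1.35]
(0.45, -0.05, 0.35) 0.17 [-0.95, -0.05, 0.96, 1.91, 0.04, 1.25, -0.76]
(0.45, -0.05, 0.35) 0.33 [-0.8, -0.03, 0.81, 1.91, 0.02, 1.25, -0.25]
(0.45, -0.05, 0.35) 0.5 [-0.7, -0.02, 0.72, 1.91, 0.02, 1.25, 0.26]
(0.45, -0.05, 0.35) 0.67 [-0.57, -0.02, 0.59, 1.9, 0.01, 1.25, 0.77]
(0.45, -0.05, 0.35) 0.83 [-0.4, -0.01, 0.42, 1.9, 0.0, 1.25, 1.28]
(0.45, -0.05, 0.35) 1.0 [-0.3, -0.0, 0.32, 1.89, 0.0, 1.25, 1.78]
```

View pics/lift.png

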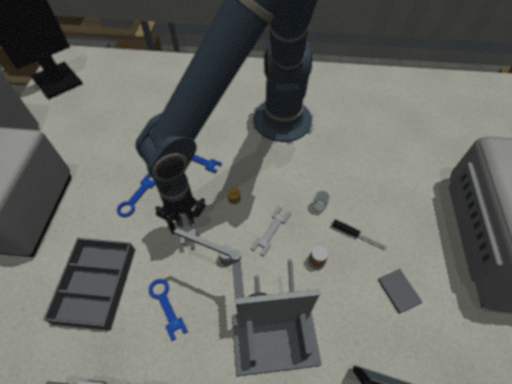

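The spanner is gripped, lifted clear near (178,215), and the gate is well open. Next I'll raise it and look for a reachable transfer pose.

```bash
python3 - <<'E'
from h import *
robot.move_straight(pick(1,.33)[0]-[.0,0,0],vel=.2)
s=robot.sense();print(s['t'],s['joint_pos'].round(2),s['opening'])
for b in (30,35):
  for a,off in [(.12,(0,0,0)),(.12,(-.03,0,.05)),(.12,(0,0,.08)),(.12,(0,-.1,.08)),(.11,(0,0,0)),(.07,(0,0,0)),(.03,(0,0,0)),(.03,(0,0,-.01)),(.03,(-.03,0,-.02)),(.03,(-.06,0,-.03))]:
    q=robot.inverse_kinematics(*hang(1,np.radians(b),a,off)); print(b,a,off,hang(1,np.radians(b),a,off)[0].round(3),None if q is None else np.round(q,2).tolist())
E
```

```text
17.1583 [-0.39  0.24  0.96  1.78 -0.21  1.23 -0.64] 0.22797503039265848
30 0.12 (0, 0, 0) [0.576 0.022 0.224] None
30 0.12 (-0.03, 0, 0.05) [0.547 0.016 0.274] None
30 0.12 (0, 0, 0.08) [0.576 0.022 0.304] [0.95, 0.08, -1.0, 2.34, 3.46, 0.29, -1.74]
30 0.12 (0, -0.1, 0.08) [ 0.595 -0.077  0.304] [1.28, 0.23, -1.14, 2.26, 3.92, 0.27, -1.98]
30 0.11 (0, 0, 0) [0.583 0.023 0.217] None
30 0.07 (0, 0, 0) [0.611 0.028 0.189] [0.89, 0.61, -1.17, 2.37, 2.69, 0.67, -0.71]
30 0.03 (0, 0, 0) [0.639 0.034 0.16 ] [0.85, 0.76, -1.18, 2.32, 2.65, 0.75, -0.58]
30 0.03 (0, 0, -0.01) [0.639 0.034 0.15 ] [0.85, 0.8, -1.18, 2.33, 2.66, 0.78, -0.56]
30 0.03 (-0.03, 0, -0.02) [0.609 0.028 0.14 ] [0.87, 0.8, -1.18, 2.39, 2.7, 0.82, -0.6]
30 0.03 (-0.06, 0, -0.03) [0.58  0.022 0.13 ] None
35 0.12 (0, 0, 0) [0.571 0.021 0.228] [0.96, 0.32, -1.13, 2.38, 2.79, 0.36, -0.98]
35 0.12 (-0.03, 0, 0.05) [0.542 0.015 0.278] [-0.55, -0.05, 0.51, 2.44, 3.63, 0.24, -1.94]
35 0.12 (0, 0, 0.08) [0.571 0.021 0.308] None
35 0.12 (0, -0.1, 0.08) [ 0.59  -0.078  0.308] None
35 0.11 (0, 0, 0) [0.578 0.022 0.221] [0.95, 0.36, -1.14, 2.37, 2.71, 0.4, -0.88]
35 0.07 (0, 0, 0) [0.606 0.027 0.193] [0.9, 0.53, -1.16, 2.34, 2.55, 0.52, -0.65]
35 0.03 (0, 0, 0) [0.634 0.033 0.164] [0.85, 0.68, -1.17, 2.3, 2.5, 0.62, -0.51]
35 0.03 (0, 0, -0.01) [0.634 0.033 0.154] [0.85, 0.71, -1.17, 2.3, 2.51, 0.65, -0.5]
35 0.03 (-0.03, 0, -0.02) [0.604 0.027 0.144] [0.87, 0.71, -1.17, 2.37, 2.57, 0.69, -0.56]
35 0.03 (-0.06, 0, -0.03) [0.575 0.021 0.134] None
```

```bash
cat >> h.py <<'E'
def held():  # eye, jaw in stand frame from the TCP pose (as gripped)
    s=robot.sense(); M=Ro.from_euler('xyz',s['tcp_rot']).as_matrix(); g=s['tcp_pos']-M[:,2]*NOSE; sx=-M[:,0]
    return [RS.T@(p-O) for p in (g+GR*sx,g-(.137-GR)*sx,s['tcp_pos'])]
E
python3 - <<'E'
from h import *
b=np.radians(35)
A=np.array(robot.inverse_kinematics(*hang(1,b,.12))); V=A.copy(); V[1]=0.
q0=robot.sense()['joint_pos']; print(A.round(2))
ok=True
for k in np.linspace(0,1,7)[1:]:
    robot.move_joints(q0+(V-q0)*k); h=held(); print(round(k,2),[x.round(3).tolist() for x in h])
    if min(x[2] for x in h)<.22 or max(x[0] for x in h)>.0: ok=False;break
s=robot.sense();print(ok,s['t'],s['joint_pos'].round(2),s['opening'])
E
```

```text
[ 0.96  0.32 -1.13  2.38  2.79  0.36 -0.98]
0.17 [[-0.403, -0.304, 0.312], [-0.28, -0.26, 0.272], [-0.334, -0.277, 0.298]]
0.33 [[-0.38, -0.371, 0.344], [-0.287, -0.302, 0.272], [-0.328, -0.328, 0.311]]
0.5 [[-0.291, -0.379, 0.394], [-0.241, -0.299, 0.296], [-0.265, -0.328, 0.345]]
0.67 [[-0.179, -0.296, 0.437], [-0.177, -0.229, 0.317], [-0.182, -0.253, 0.375]]
0.83 [[-0.101, -0.134, 0.441], [-0.142, -0.106, 0.313], [-0.13, -0.115, 0.374]]
1.0 [[-0.097, 0.058, 0.386], [-0.16, 0.025, 0.269], [-0.139, 0.041, 0.326]]
True 20.675 [ 0.96  0.   -1.13  2.38  2.78  0.37 -0.98] 0.22411323597406524
```

```bash
python3 - <<'E'
from h import *
b=np.radians(35)
robot.move_joints(robot.inverse_kinematics(*hang(1,b,.12)))
print([x.round(3).tolist() for x in held()],robot.sense()['t'])
f=snap('scene');g=snap('top')
c=lambda f,x,y,w,h:cv2.resize(f['image'][y:y+h,x:x+w],(560,300),interpolation=cv2.INTER_CUBIC)
cv2.imwrite('pics/A.png',np.vstack([c(f,215,215,131,70),c(g,205,95,93,50)])[...,::-1])
for bb in(35,30,25):print([robot.inverse_kinematics(*hang(1,np.radians(bb),a)) is not None for a in(.1,.08,.06,.05,.04,.03)])
E
```

```text
[[-0.084, 0.031, 0.285], [-0.162, 0.031, 0.173], [-0.134, 0.031, 0.228]] 21.15
[True, True, True, True, True, True]
[True, True, True, True, True, True]
[True, True, True, True, True, True]
```

View pics/A.png

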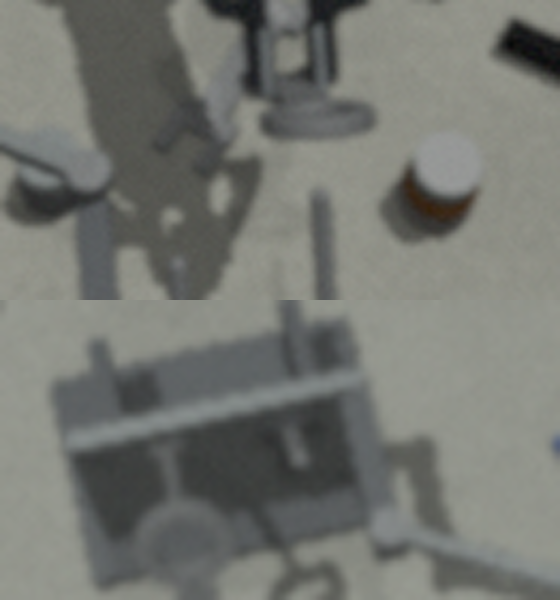

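The eye ring is centred at scene crop (318,118), with the peg tip at (321,190). In the top crop the ring is at (182,243) and the peg points at it. Laterally it is aligned; a quick triangulation checks the height, then I'll thread it.

```bash
python3 - <<'E'
from h import *
a=robot.grab_frame('scene');b=robot.grab_frame('top')
def tri(ua,ub):
    (c1,d1),(c2,d2)=ray(a,[ua]),ray(b,[ub]); d1=d1[0];d2=d2[0]
    k=np.linalg.lstsq(np.c_[d1,-d2],c2-c1,rcond=None)[0]; p,q=c1+k[0]*d1,c2+k[1]*d2
    return (RS.T@((p+q)/2-O)).round(4), np.linalg.norm(p-q).round(4)
S=lambda x,y:(215+x/4.275-.4,215+y/4.286-.4); T=lambda x,y:(205+x/6.02-.4,95+y/6-.4)
print('eye',tri(S(318,118),T(182,243)),'tip',tri(S(321,193),T(177,197)))
for n,f in(('s',a),('t',b)):
    P=(cloud(f).reshape(-1,3)-O)@RS; m=(abs(P[:,0]+.08)<.05)&(abs(P[:,1]-.032)<.035)&(P[:,2]>.262)&(P[:,2]<.33)
    q=P[m]; print(n,m.sum(),q.min(0).round(3),q.max(0).round(3))
    m=(P[:,0]<-.01)&(P[:,0]>-.07)&(abs(P[:,1]-.032)<.012)&(P[:,2]>.2)&(P[:,2]<.262); q=P[m]
    print('peg',m.sum(),np.median(q[:,1]).round(4), np.polyfit(q[:,0],q[:,2],1).round(4) if len(q)>5 else '')
E
```

```text
eye (array([-0.0815,  0.0322,  0.2858]), np.float64(0.0012)) tip (array([-0.0521,  0.0304,  0.2678]), np.float64(0.0006))
s 230 [-0.105  0.005  0.263] [-0.062  0.058  0.314]
peg 146 0.0297 [-0.9686  0.205 ]
t 181 [-0.109  0.006  0.262] [-0.063  0.058  0.314]
peg 24 0.0308 [-1.1197  0.2005]
```

```bash
python3 - <<'E'
from h import *
b=np.radians(35); o=(0,-.001,0)
pr=lambda:print([x.round(3).tolist() for x in held()],robot.sense()['wrist_force'].round(1),robot.sense()['t'])
for a in(.09,.065,.042):
    c=robot.move_straight(hang(1,b,a,o)[0],vel=.07,contact_N=10); print(a,c); pr()
    if c: break
if not c:
    c=robot.move_straight(hang(1,b,.042,(0,-.001,-.012))[0],vel=.03,contact_N=4); print('down',c); pr()
f=snap('scene');g=snap('top')
c=lambda f,x,y,w,h:cv2.resize(f['image'][y:y+h,x:x+w],(560,300),interpolation=cv2.INTER_CUBIC)
cv2.imwrite('pics/B.png',np.vstack([c(f,215,215,131,70),c(g,205,95,93,50)])[...,::-1])
E
```

```text
0.09 False
[[-0.064, 0.031, 0.264], [-0.142, 0.031, 0.152], [-0.113, 0.031, 0.207]] [-1.1 -0.7 -2.1] 21.925
0.065 False
[[-0.046, 0.031, 0.246], [-0.125, 0.031, 0.134], [-0.096, 0.031, 0.189]] [-0.3  0.5 -1.8] 22.4333
0.042 False
[[-0.03, 0.031, 0.229], [-0.108, 0.031, 0.117], [-0.079, 0.031, 0.173]] [ 0.2 -0.2 -3. ] 22.9083
down False
[[-0.03, 0.031, 0.218], [-0.108, 0.031, 0.105], [-0.079, 0.031, 0.161]] [ 0.6 -0.2 -1.9] 23.4583
```

View pics/B.png

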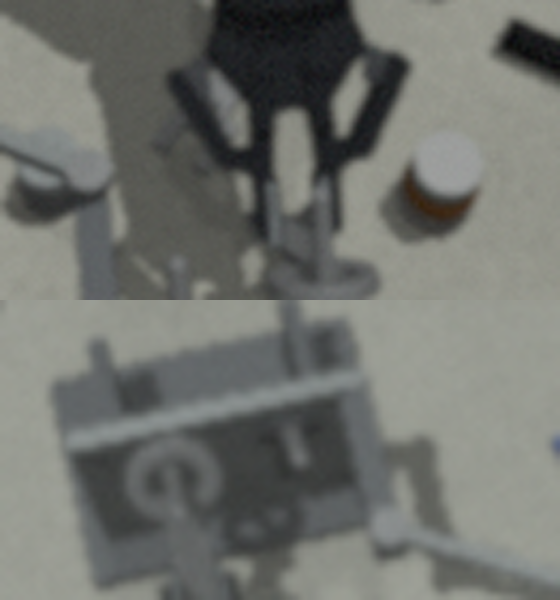

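The peg rod (tip at (321,185) in the upper crop) passes through the eye ring (325,280), and the top view confirms it. I'll tip the spanner nearer to vertical, then let go.

```bash
python3 - <<'E'
from h import *
pr=lambda:print([x.round(3).tolist() for x in held()],robot.sense()['wrist_force'].round(1),round(robot.sense()['t'],2))
b=35
for bb in(28,21,14):
    try:
        p,o=hang(1,np.radians(bb),.042,(0,-.001,-.011)); c=robot.move_straight(p,vel=.05,attitude=o,contact_N=8)
        b=bb; pr()
        if c: print('contact'); break
    except robot.IKError as e: print(bb,e); break
robot.grip(.3); robot.sleep(.3); robot.grip(.5); robot.sleep(.6); pr()
s=robot.sense(); z=Ro.from_euler('xyz',s['tcp_rot']).as_matrix()[:,2]
for d in(.06,.045,.03):
    try: print(d,robot.move_straight(s['tcp_pos']-d*z,vel=.08,contact_N=8)); break
    except robot.IKError: pass
pr(); robot.sleep(.5)
f=snap('scene');g=snap('top')
c=lambda f,x,y,w,h:cv2.resize(f['image'][y:y+h,x:x+w],(560,300),interpolation=cv2.INTER_CUBIC)
cv2.imwrite('pics/C.png',np.vstack([c(f,215,215,131,70),c(g,205,95,93,50)])[...,::-1])
print(robot.sense()['t'],robot.sense()['joint_pos'].round(2))
E
```

```text
[[-0.03, 0.031, 0.217], [-0.095, 0.031, 0.097], [-0.073, 0.031, 0.155]] [ 0.1 -0.3 -1.6] 23.88
[[-0.029, 0.031, 0.218], [-0.079, 0.031, 0.091], [-0.064, 0.031, 0.151]] [-0.1  0.  -1.9] 24.22
[[-0.029, 0.031, 0.219], [-0.063, 0.031, 0.086], [-0.055, 0.031, 0.148]] [-0.5 -0.  -1.9] 24.55
[[-0.03, 0.031, 0.219], [-0.063, 0.031, 0.086], [-0.056, 0.031, 0.148]] [-0.4 -0.3  0.3] 25.99
0.03 True
[[-0.059, 0.031, 0.225], [-0.092, 0.031, 0.092], [-0.085, 0.031, 0.154]] [ 0.3 -0.   0.1] 26.39
26.9917 [ 0.75  0.87 -0.98  2.45  3.12  1.16 -0.85]
```

View pics/C.png

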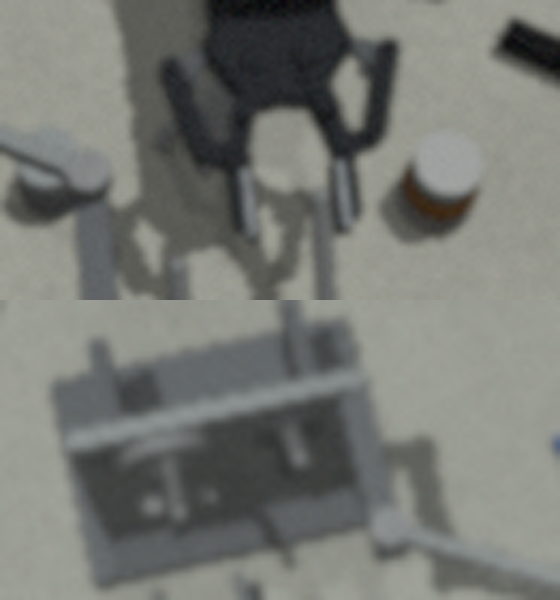

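The spanner now hangs on the peg down near the root: in the top crop the ring shows edge-on at (160,445) just under the board's edge, and the fingers are clear of it. Next I'll retreat and go back to the gate.

```bash
python3 - <<'E'
from h import *
pr=lambda:print([x.round(3).tolist() for x in held()],robot.sense()['wrist_force'].round(1),round(robot.sense()['t'],2),robot.sense()['joint_pos'].round(2).tolist())
A=np.array([.96,.32,-1.13,2.38,2.79,.36,-.98])
q=robot.sense()['joint_pos']
for k in(.33,.67,1.):
    robot.move_joints(q+(A-q)*k); pr()
V=A.copy();V[1]=0; robot.move_joints(V)
H=np.array([-.39,.24,.96,1.78,-.21,1.23,-.64])
for k in(.5,1.): robot.move_joints(V+(H-V)*k); pr()
f=snap('scene');g=snap('top')
for n,f in(('s',f),('t',g)):
    P=(cloud(f).reshape(-1,3)-O)@RS
    m=(P[:,0]<-.003)&(P[:,0]>-.1)&(abs(P[:,1]-.032)<.035)&(P[:,2]>.03)&(P[:,2]<.3); q=P[m]
    m2=abs(q[:,1]-.032)>.012
    if m2.sum(): print(n,m.sum(),np.percentile(q[m2],[5,50,95],axis=0).round(3).tolist())
    d=(f['image'].max(2)<45)
    m=d.ravel()&(P[:,2]>.25)&(P[:,2]<.29)&(P[:,0]<0); q=P[m]; print('pin',m.sum(),np.median(q,axis=0).round(3))
E
```

```text
[[-0.057, 0.025, 0.249], [-0.105, 0.022, 0.121], [-0.09, 0.024, 0.182]] [-0.2  0.8 -0.2] 27.35 [0.82, 0.69, -1.03, 2.42, 3.01, 0.89, -0.89]
[[-0.067, 0.026, 0.267], [-0.132, 0.023, 0.146], [-0.109, 0.024, 0.205]] [-0.4  0.6 -0.7] 27.72 [0.89, 0.5, -1.08, 2.4, 2.9, 0.62, -0.94]
[[-0.087, 0.036, 0.28], [-0.166, 0.036, 0.169], [-0.137, 0.036, 0.224]] [-0.2  0.6 -0.6] 28.07 [0.96, 0.32, -1.13, 2.38, 2.79, 0.36, -0.98]
[[-0.288, -0.376, 0.391], [-0.239, -0.295, 0.292], [-0.262, -0.325, 0.341]] [ 0.5 -0.   0.4] 29.98 [0.29, 0.12, -0.09, 2.08, 1.29, 0.79, -0.81]
[[-0.35, -0.219, 0.319], [-0.214, -0.204, 0.319], [-0.275, -0.211, 0.327]] [ 0.3 -0.8  0.1] 31.32 [-0.39, 0.24, 0.96, 1.78, -0.21, 1.23, -0.64]
s 223 [[-0.01, 0.008, 0.209], [-0.007, 0.019, 0.218], [-0.004, 0.055, 0.222]]
pin 1366 [-0.936 -0.644  0.269]
t 202 [[-0.015, 0.0, 0.074], [-0.007, 0.02, 0.21], [-0.003, 0.064, 0.228]]
pin 175 [-1.016 -0.66   0.269]
```

```bash
python3 - <<'E'
from h import *
def gp(th,z,r=.15): 
    p,_=gatepose(th,1,z,r); _,o=gatepose(np.clip(th,.4,2.5),1,z); return p,o
robot.grip(.42)
robot.goto(*gp(2.7,.34))
print(robot.move_straight(gp(2.7,.268)[0],vel=.1,contact_N=8))
for th in [2.5,2.3,2.1,1.9,1.7,1.5,1.3,1.1,.9,.7,.5,.3,.15]:
    p,o=gp(th,.268); robot.move_straight(p,vel=.12,attitude=o)
print(robot.sense()['t'],robot.sense()['wrist_force'],robot.sense()['joint_pos'].round(2))
for th in(.05,-.03,-.1,-.15):
    c=robot.move_straight(gp(th,.268)[0],vel=.05,contact_N=8); print(th,c,robot.sense()['wrist_force'].round(1),robot.sense()['tcp_pos'].round(4))
    if c:break
p=robot.sense()['tcp_pos']
# ease off the pin sideways by a few mm, then up
robot.move_straight(p+RS@[-.004,0,0],vel=.03); robot.move_straight(p+RS@[-.004,0,.09],vel=.12)
robot.goto(st([-.3,.05,0])+[0,0,.42],gp(.4,.4)[1])
f=snap('scene');g=snap('top')
c=lambda f,x,y,w,h:cv2.resize(f['image'][y:y+h,x:x+w],(560,300),interpolation=cv2.INTER_CUBIC)
cv2.imwrite('pics/D.png',np.vstack([c(f,200,215,168,90),c(g,205,95,93,50)])[...,::-1])
print(robot.sense()['t'])
E
```

```text
False
38.4 [-0.03227644 -0.2808991  -0.56256843] [-0.96  0.5   1.12  1.75 -0.48  1.2  -2.26]
0.05 False [0.2 1.1 0. ] [0.6046 0.0697 0.268 ]
-0.03 False [0.5 0.1 0.1] [0.6165 0.0721 0.2679]
-0.1 True [-2.1  0.4  0.9] [0.6211 0.0724 0.267 ]
42.0
```

View pics/D.png

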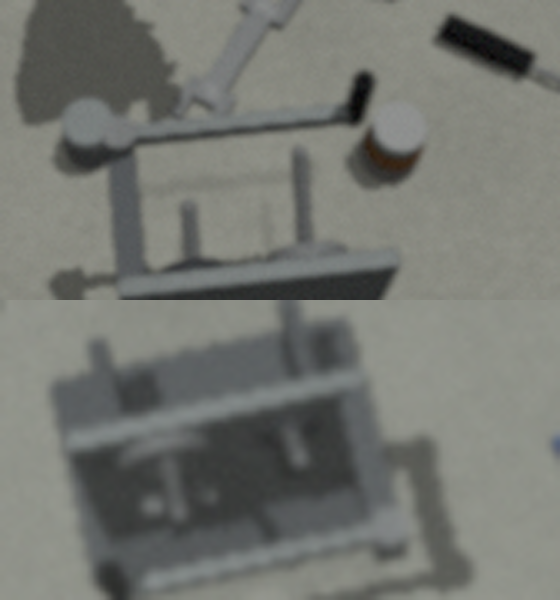

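The gate bar now runs parallel to the board, with matching slopes of about 0.10 in the scene view and 0.20 in the top view. The pin is at (361,95). The spanner hangs at the peg's root (315,250), behind the bar, and the robot is clear. Handing in.

```bash
python3 - <<'E'
from plant import robot
print(robot.close_job(), robot.sense()['t'])
E
```

```text
the job is handed in; nothing more can be done
the job is handed in; nothing more can be done
```

The eye spanner hangs by its eye on the empty peg, jaw end down, with the gate swung shut in front of it; the last pictures confirmed this, and I handed the job in after about 42 s of the 72 s allowed (no verdict was returned).

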